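# Fill the gap in the tasting display

## Task

The tasting display should show one tray of each kind of chocolate, cups, logs and rolls, but one tray was taken out to the tasting board and its bay is empty. Find the kind that the display lacks, take the fresh tray of that kind from the counter, and push it nose first through the spring flap of the empty bay, fully home to the back, so that the flap falls shut behind it with only the grip block and strap left outside. Carry the tray level so that nothing slides off, and leave the other trays and everything else on the counter where they are.

Things in the scene. Friction and masses are not known exactly. Their poses are not given: they have to be found in the camera images.
- cups_fresh: Loose fresh steel tray, 0.13 kg: body 84 mm long (x) x 76 wide (y), rim 14 high; carries 4 fluted cream-filled cups (37 mm, tops 31 above the underside). Origin: middle of the body, underside; x to the nose, z up. At the tail a strap 18 wide, 4 high leads to an upright oak grip block, 24 wide (y), 22 long (x), 30 high, its middle at x = -108 mm. The block faces the robot.
- logs_fresh: Loose fresh steel tray, 0.13 kg: body 84 mm long (x) x 76 wide (y), rim 14 high; carries 3 short round-topped logs (42 x 19, along x, tops 19 above the underside). Origin: middle of the body, underside; x to the nose, z up. At the tail a strap 18 wide, 4 high leads to an upright oak grip block, 24 wide (y), 22 long (x), 30 high, its middle at x = -108 mm. The block faces the robot.
- rolls_fresh: Loose fresh steel tray, 0.13 kg: body 84 mm long (x) x 76 wide (y), rim 14 high; carries 4 long round sticks (64 x 17, across, tops 21 above the underside). Origin: middle of the body, underside; x to the nose, z up. At the tail a strap 18 wide, 4 high leads to an upright oak grip block, 24 wide (y), 22 long (x), 30 high, its middle at x = -108 mm. The block faces the robot.
- cups_shown: Display tray of cups, of the same make, size, origin and axes as the fresh tray of cups. It stands either home in one of the display's bays or out on the tasting board. To be left alone.
- logs_shown: Display tray of logs, of the same make, size, origin and axes as the fresh tray of logs. It stands either home in one of the display's bays or out on the tasting board. To be left alone.
- rolls_shown: Display tray of rolls, of the same make, size, origin and axes as the fresh tray of rolls. It stands either home in one of the display's bays or out on the tasting board. To be left alone.
- bay_a: One of three equal display bays side by side, 90 mm apart, in any order: fixed clear hoods on a plinth. Inside 84 mm wide, 122 deep (mouth to back pane), 92 high. Origin: middle of the mouth on the bay floor, which is 13 mm above the counter; x level into the bay, z up. Mouth open to 46 mm above the floor, closed by a flap; fixed clear pane from there up to the roof.
- bay_b: Second bay, equal to bay_a. Its roof juts out 30 mm over the mouth and ends in a 9 mm deep aluminium rail whose underside is 89 mm above the bay floor and top 98 mm, so a gripper working at the mouth must lean back about 30 degrees or more (fingers pointing down and into the bay). Walls between neighbouring bays are 6 mm thick in all.
- bay_c: Third bay, equal to bay_a. A tray that is home has its nose at the back pane and its origin at about x = 79 mm, its grip block outside at about x = -29 mm, its strap lying under the flap. Bay floors run 6 mm out of the mouth and end in a lip that slopes down 4 mm over the next 13 mm; the plinth below (10 mm high) runs out 40 mm.
- flap_a (a joint): Clear spring flap of bay_a, 80 mm wide, 37 long, hinged along the top of the mouth, 46 mm above the bay floor. 0 = shut, hanging straight down, its lower edge 9 mm above the floor; grows as it swings inwards, to 1.5 rad. Opens inwards only, yields to under 4 N, and its spring shuts it once the tray's body is at least 32 mm inside the mouth.
- flap_b (a joint): The like spring flap of bay_b: 0 = shut, grows as it swings inwards.
- flap_c (a joint): The like spring flap of bay_c: 0 = shut, grows as it swings inwards.
- tasting_board: Dark wooden tasting board, 190 x 120 x 13 mm, on the counter beyond the display's left end; the display tray that was taken out for customers stands on it. Origin: middle of its underside.
- swing_bottle: Milk bottle with a swing top, 66 mm thick, 182 mm high, standing left of the fresh trays. Loose; to be left alone. Origin: middle of the underside.
- nib_jar: Glass jar with a cork lid, 65 mm thick, 110 mm high, standing behind the fresh trays. Loose; to be left alone. Origin: middle of the underside.
- scoop: Steel sweet scoop with a wooden handle, 138 x 42 x 21 mm, long axis y, lying between fresh trays. Loose; to be left alone. Origin: middle of the underside.
- card_stand: Small oak block with a product card, 85 x 24 x 57 mm, standing to the right. Loose; to be left alone. Origin: middle of the underside.
- counter_brush: Crumb brush, 131 x 26 x 30 mm, lying at the right. Loose; to be left alone. Origin: middle of the underside.
- tongs: Small steel serving tongs, 170 x 32 x 18 mm, long axis y, lying fixed between two fresh trays. Origin: middle of the underside.
- case_edge (a point): Foot of the near left upright edge of the tall glass case (478 mm high, fixed), which runs from here to the right and away; keep a carried tray clear of it.
- box_corner (a point): Nearest corner, at the rim, of the fixed big box of chocolate cups (rim 142 mm above the counter, cups up to 170 mm), which runs from here away and to the right, close by the display's right end.

How it is judged:
By the outcome, as a careful person would: the job done as asked, in the order asked, and still so for the second after the job is handed in, with the robot touching nothing.
It also fails if it takes over 54 s, if anything falls off the work surface, if the arm or the gripper's body presses on something with over 40 N, if the wrist force passes 120 N, or if a joint passes its speed limit or range.

## Robot

A 6-joint arm with a two-finger parallel gripper is mounted at the origin on a cart in front of the work surface, level with it; the furniture and walls round the work are solid. World frame = base frame: x ahead of the robot, y to its left, z up, the work surface at z = 0. Lengths are in m, angles in rad, forces in N, time in s.
With the tool pointing down it reaches from about 0.35 to 0.85 m from the base axis. Payload 8.1 kg.
Tool frame: the origin (TCP) lies between the finger pads; the fingertips stand 11 mm ahead of it and the grasp point (between the pads) lies 8 mm behind it (tips_ahead is the z of the fingertips in the tool frame, in m); z points along the fingers, y is the line along which they close (so a half turn about z gives the same grasp; the last joint's range is limited). The gripper opens to 93 mm and grips with 3 to 60 N. Pads are 15 mm wide; open, the fingers measure 128 mm over their backs; the gripper's body (75 mm by 188 mm) begins 65 mm behind the grasp point.
Start: joints at [1.137, 0.13, 1.488, -0, 1.523, -0.085], TCP at [0.205, 0.564, 0.23] pointing down, gripper open.
Joint ranges: [-2.96, 2.96], [-0.89, 2.26], [0.02, 2.5], [-1.34, 4.48], [0, 2.73], [-2.66, 2.66]. Speed limits (rad/s): [2.39, 2.39, 2.79, 3.14, 3.14, 3.14].

## Interface

Orientations are given as a rotation vector (axis times angle).
In Python, from plant import read_state, read_camera, close_job, tips_ahead gives the robot as it stands. The module is installed in compiled form; this text tells all that it offers.
- The arm moves only by the tool move_arm, never from a script. Its argument "plan" is a list of rows, each a list of 7 numbers: the turn, a rotation vector about the tool's x, y, z in units of 6 degrees (1.0 is 6 degrees), then the shift along the tool's x, y, z in units of 25 mm (1.0 is 25 mm), then the finger opening in mm, from 0 to 93. A call has exactly 10 rows; each row shifts and turns the commanded pose from where the row before left it, along the tool's axes as they then stand; what a row does not reach is not made up. A row lasts 1/10 s, in which the tool goes at most 50 mm and 8.59 degrees, less where a joint would pass 70% of its speed; a pose out of reach is approached as far as the arm can. A call is refused whole if a number of a shift passes 1 or a number of a turn 1, either way. A call with a gripper value outside its range is refused whole. The fingers move at their own pace and stop on an object; "force" is the grip in N (left out, the last holds). Time passes only in rows, so rows that do not move let the fingers close, or fill a call up. It gives the time, the measured TCP pose, the force, the opening and the grip force at its end, in the units of the state.
- read_state(): the state, without advancing time (a new reading comes with each control period).
- read_camera(name): name is "side" or "top"; returns a dict with "frame" (420x560x3 uint8, red, green, blue), "z_map" (420x560 float32, m along the optical axis (not along the pixel's ray), 0 where there is no reading), "fx", "fy", "cx", "cy" (pixels), "distortion" ([k1, k2, p1, p2, k3] as OpenCV has them; the pictures are not rectified), "rvec" (rotation vector, rad) and "tvec" (3), from world to camera coordinates, as OpenCV has them. Camera axes: x right, y down, z forward; pixel columns grow to the right and rows downward; lengths in m; the calibration is good to about 2 mm. A picture is of the moment at which its call begins.
- close_job(): hands the job in; it is judged then, once.
The state is a dict: "t": time; "q": joint angles; "dq": joint speeds; "joint_torque": joint torques, N m; "tool_pos": TCP position; "orientation": TCP orientation; "force": force on the tool from outside, world axes, zero at the start; "wrist_torque": the same for the moment, N m; "opening": finger opening in m; "gripper_force": force on a finger pad.
Only numpy, scipy, OpenCV 4.12 (cv2) and the standard library are available. Lean on these libraries where they do the work, as an engineer would, in place of code of your own. Each camera call takes 0.05 s, during which the arm holds its last target. There are 200 camera calls.

## Working session

There is one attempt and no reset: what is moved stays moved. The work goes in short steps, Python scripts to look and compute and a tool call to move; the robot and the scene stay as the last step left them, time stands still between calls to the robot, and variables do not carry over. Pictures are saved under pics/ and viewed, at most 10 in all, crops included, and the job is handed in when it is done.

Besides the shell and the picture viewer there is one more tool, called after "Request:" as a command line: name --pt "numbers of a row" for each row, then --argument value for the rest. move_arm: Moves the arm, as the interface text tells. Its arguments: {"type":"object","properties":{"plan":{"type":"array","items":{"type":"array","items":{"type":"number"}}},"force":{"type":"number"}},"required":["plan"]}

```bash
mkdir -p pics; cat > h.py <<'E'
import numpy as np, cv2
from plant import *
from scipy.spatial.transform import Rotation as R
def cam(n):
    c=read_camera(n); c['K']=np.array([[c['fx'],0,c['cx']],[0,c['fy'],c['cy']],[0,0,1.]]); return c
def pts(c):
    h,w=c['z_map'].shape
    u,v=np.meshgrid(np.arange(w),np.arange(h))
    p=cv2.undistortPoints(np.stack([u,v],-1).reshape(-1,1,2).astype(float),c['K'],np.array(c['distortion'])).reshape(h,w,2)
    z=c['z_map'][...,None]; X=np.concatenate([p*z,z],-1)
    Rm=cv2.Rodrigues(np.array(c['rvec'],float))[0]
    return (X-np.array(c['tvec']).ravel())@Rm
def ray(c,u,v,zw):
    p=cv2.undistortPoints(np.array([[[u,v]]],float),c['K'],np.array(c['distortion'])).ravel()
    Rm=cv2.Rodrigues(np.array(c['rvec'],float))[0]
    o=-Rm.T@np.array(c['tvec']).ravel(); d=Rm.T@np.array([p[0],p[1],1]); return o+d*(zw-o[2])/d[2]
def save(c,name,box=None,s=1):
    f=c['frame'][...,::-1]
    if box: f=f[box[1]:box[3],box[0]:box[2]]
    cv2.imwrite('pics/'+name,cv2.resize(f,None,fx=s,fy=s,interpolation=cv2.INTER_CUBIC))
E
python3 - <<'E'
from h import *
import pickle
for n in('side','top'):
    c=cam(n); pickle.dump(c,open(n+'.pkl','wb')); save(c,n+'.png',s=1.42)
print(read_state())
E
```

```text
{'t': 0.1, 'q': array([ 1.13659281e+00,  1.31118217e-01,  1.48914650e+00, -2.10049011e-06,
        1.52300993e+00, -8.53988998e-02]), 'dq': array([ 0.00129679, -0.00189925, -0.0023191 , -0.00035242, -0.00134314,
        0.00155826]), 'joint_torque': array([ 9.02642078e-04, -5.61343610e+01, -4.93091154e+01,  7.70014361e-02,
        2.94348376e-02, -6.11347696e-05]), 'tool_pos': array([0.20483619, 0.56342885, 0.228686  ]), 'orientation': array([-5.45052758e-01, -3.09351151e+00,  2.55389442e-03]), 'force': array([-0.24416787,  0.36926051, -0.28726166]), 'wrist_torque': array([ 0.02087534, -0.05033689,  0.0633925 ]), 'gripper_force': 0.0, 'opening': 0.09257607541806778}
```

View pics/side.png

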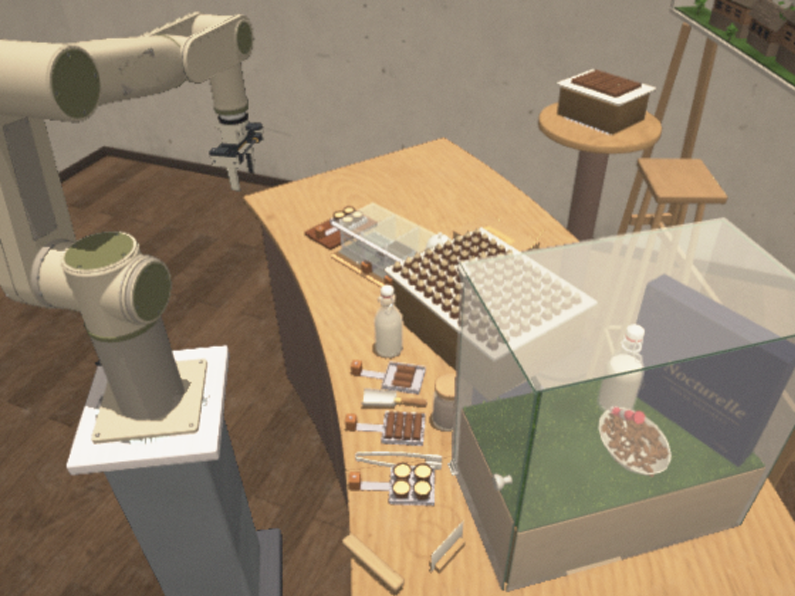

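View pics/top.png

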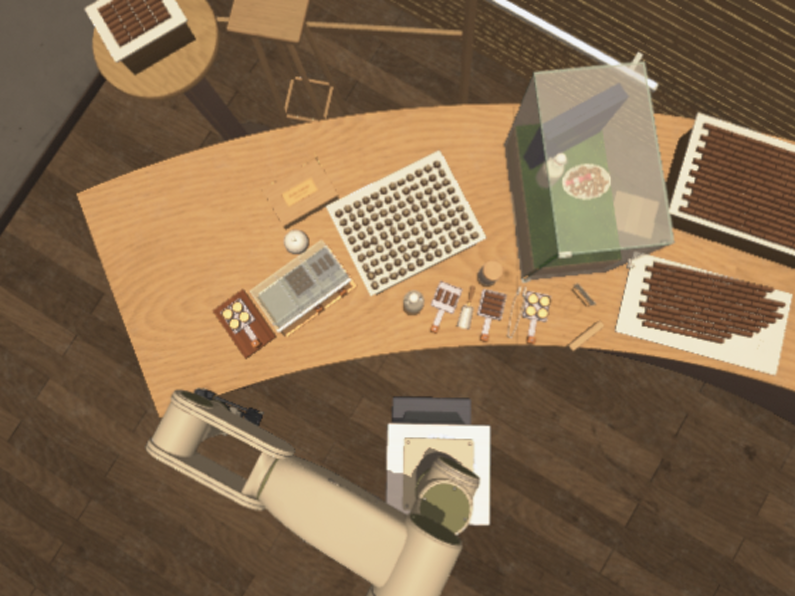

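The side and top views show cups on the tasting board (top ~(238,318)). In the top view the fresh cups are at ~(537,303), the logs at (447,295) and the rolls at (491,303). I'll zoom in on the display.

```bash
python3 - <<'E'
from h import *
import pickle
c=pickle.load(open('top.pkl','rb')); s=pickle.load(open('side.pkl','rb'))
a=cv2.resize(c['frame'][155:260,145:260,::-1],(690,630)[:2],interpolation=cv2.INTER_CUBIC)
a=cv2.resize(c['frame'][165:255,145:255,::-1],(396*1,324),interpolation=cv2.INTER_CUBIC)
b=cv2.resize(s['frame'][130:220,205:315,::-1],(396,324),interpolation=cv2.INTER_CUBIC)
# row 2: cups tray crops
a2=cv2.resize(c['frame'][190:250,350:423,::-1],(396,int(396/73*60))[:2],interpolation=cv2.INTER_CUBIC)[:270]
b2=cv2.resize(s['frame'][310:360,240:315,::-1],(396,264),interpolation=cv2.INTER_CUBIC)
a2=cv2.resize(c['frame'][195:245,345:420,::-1],(396,264),interpolation=cv2.INTER_CUBIC)
cv2.imwrite('pics/z1.png',np.vstack([np.hstack([a,b]),np.hstack([a2,b2])]))
E
```

```text
(no output)
```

View pics/z1.png

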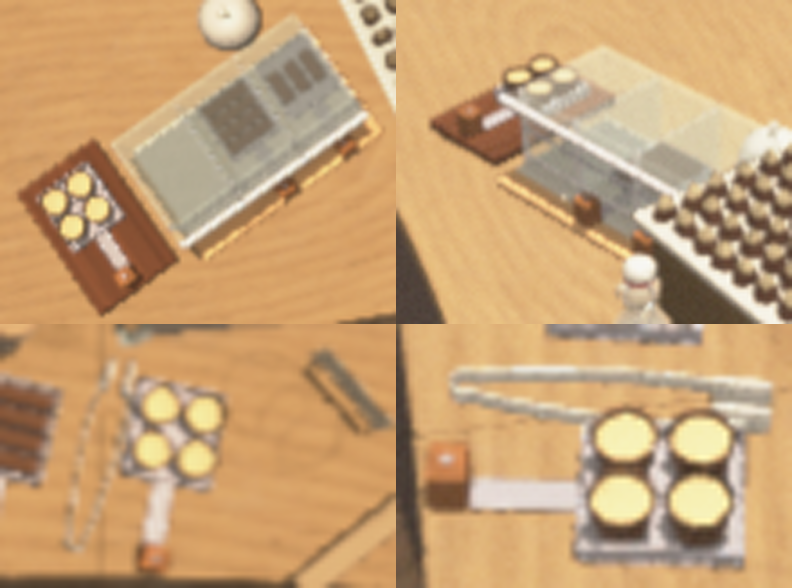

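Only the bay nearest the board is empty: in the enlarged top view its floor is bare, the middle bay holds rolls and the right one logs. So the job is the fresh cups into the left bay.

```bash
python3 - <<'E'
from h import *
import pickle
np.set_printoptions(precision=4,suppress=True)
c=pickle.load(open('top.pkl','rb')); s=pickle.load(open('side.pkl','rb'))
A=lambda x,y,z:ray(c,145+(x+.5)/3.6-.5,165+(y+.5)/3.6-.5,z)
B=lambda x,y,z:ray(s,205+(x-396+.5)/3.6-.5,130+(y+.5)/3.6-.5,z)
A2=lambda x,y,z:ray(c,345+(x+.5)/5.28-.5,195+(y-324+.5)/5.28-.5,z)
B2=lambda x,y,z:ray(s,240+(x-396+.5)/5.28-.5,310+(y-324+.5)/5.28-.5,z)
print('rail L,R front top',A(188,248,.111),A(368,118,.111))
print('plinth front L,R',A(205,260,.01),A(383,130,.01), 'side',B(497,180,.01))
print('railL side',B(500,96,.111))
print('blocks shown',A(291,190,.043),A(350,147,.043),B(587,202,.04),B(641,240,.04))
print('tray corners top',[A2(*p,.014) for p in((137,378),(228,403),(211,490),(122,470))])
print('block',A2(155,555,.03),B2(447,453,.03))
print('cups',[A2(*p,.031) for p in((160,405),(206,413),(153,450),(197,458))],[B2(*p,.031) for p in((625,436),(700,438),(620,500),(700,500))])
# depth based: block and rail
for n,k in(('top',c),('side',s)):
    P=pts(k); 
    for nm,zr,(cx,cy,r) in(('block',(.022,.036),(0.395,-.14,.08)),):
        b=A2(155,555,.03)
        m=(np.hypot(P[...,0]-b[0],P[...,1]-b[1])<.03)&(P[...,2]>.022)&(P[...,2]<.04)&(k['z_map']>0)
        print(n,'block',m.sum(),P[m].mean(0) if m.any() else '',)
    L,Rr=A(188,248,.111),A(368,118,.111)
    m=(P[...,2]>.085)&(P[...,2]<.13)&(P[...,0]<.75)&(P[...,1]>.15)&(P[...,1]<.75)&(P[...,0]>.3)
    q=P[m]; print(n,'roof',m.sum(),np.percentile(q[:,2],[10,50,90]) if len(q) else '')
    if len(q)>50: print(cv2.boxPoints(cv2.minAreaRect(q[:,:2].astype(np.float32))))
E
```

```text
rail L,R front top [0.4239 0.4846 0.111 ] [0.5827 0.2763 0.111 ]
plinth front L,R [0.4126 0.4871 0.01  ] [0.5806 0.269  0.01  ] side [0.4154 0.4893 0.01  ]
railL side [0.4272 0.4987 0.111 ]
blocks shown [0.5001 0.3767 0.043 ] [0.5548 0.3056 0.043 ] [0.5071 0.3886 0.04  ] [0.5551 0.3129 0.04  ]
tray corners top [array([ 0.572 , -0.2707,  0.014 ]), array([ 0.5521, -0.3481,  0.014 ]), array([ 0.4777, -0.3332,  0.014 ]), array([ 0.4932, -0.2579,  0.014 ])]
block [ 0.4213 -0.2824  0.03  ] [ 0.421  -0.2775  0.03  ]
cups [array([ 0.5475, -0.2867,  0.031 ]), array([ 0.5415, -0.3255,  0.031 ]), array([ 0.5094, -0.2807,  0.031 ]), array([ 0.5033, -0.3177,  0.031 ])] [array([ 0.5111, -0.2807,  0.031 ]), array([ 0.5484, -0.2875,  0.031 ]), array([ 0.5034, -0.3187,  0.031 ]), array([ 0.5425, -0.3244,  0.031 ])]
top block 26 [ 0.4209 -0.2839  0.0277]
top roof 2264 [0.1036 0.1087 0.1137]
[[0.3613 0.4459]
 [0.5626 0.1798]
 [0.7484 0.3203]
 [0.5472 0.5864]]
side block 80 [ 0.4195 -0.2856  0.0308]
side roof 1762 [0.1101 0.1138 0.1169]
[[0.4079 0.5253]
 [0.5785 0.1478]
 [0.7689 0.2338]
 [0.5983 0.6113]]
```

```bash
cat >> h.py <<'E'
def att(psi,lean):
    p,l=np.radians([psi,lean]); y=np.array([-np.sin(p),np.cos(p),0]); z=np.array([np.cos(p)*np.sin(l),np.sin(p)*np.sin(l),-np.cos(l)])
    return np.stack([np.cross(y,z),y,z],1)
def cur():
    s=read_state(); return np.array(s['tool_pos']),R.from_rotvec(s['orientation']).as_matrix()
def go(T,p0,R0,ps):
    "turn first (units of 6deg, tool axes), then shifts to each TCP point (units of 25mm)"
    print('turn',np.round(R.from_matrix(R0.T@T).as_rotvec(degrees=True)/6,2))
    for p in ps: print('  to',np.round(p,4),'shift',np.round(T.T@(p-p0)/.025,2)); p0=np.array(p)
def tcp(g,T,z): return np.array([g[0],g[1],z])+.008*T[:,2]
E
python3 - <<'E'
from h import *
import pickle
c=pickle.load(open('top.pkl','rb'))
for n,u,v,z in(('case',525,278,0),('boxcorner',372,293,.142),('bottle',413,303,.1),('jar',490,272,.11),('boardblock',252,338,.043)): print(n,ray(c,u/1.42,v/1.42,z).round(3))
p,R0=cur(); T=att(-10,40); g=tcp((.4205,-.283),T,.024)
go(T,p,R0,[np.array([.38,.2,.32]),g-.12*T[:,2],g])
E
```

```text
case [ 0.615 -0.27   0.   ]
boxcorner [0.542 0.208 0.142]
bottle [0.519 0.087 0.1  ]
jar [ 0.616 -0.143  0.11 ]
boardblock [0.404 0.587 0.043]
turn [-0.6  -6.65 -1.59]
  to [0.38 0.2  0.32] shift [ -9.57 -13.1    3.26]
  to [ 0.3496 -0.2705  0.1098] shift [  3.82 -18.75   7.77]
  to [ 0.4256 -0.2839  0.0179] shift [-0.  -0.   4.8]
```

Request:
move_arm --pt "-0.09 -0.95 -0.23 0 0 0 60" --pt "-0.09 -0.95 -0.23 0 0 0 60" --pt "-0.09 -0.95 -0.23 0 0 0 60" --pt "-0.09 -0.95 -0.23 0 0 0 60" --pt "-0.09 -0.95 -0.23 0 0 0 60" --pt "-0.09 -0.95 -0.23 0 0 0 60" --pt "-0.09 -0.95 -0.23 0 0 0 60" --pt "0 0 0 -0.7 -1 0.25 60" --pt "0 0 0 -0.7 -1 0.25 60" --pt "0 0 0 -0.7 -1 0.25 60"

```text
t: 1.1
tool_pos: [0.2435, 0.4799, 0.2476]
orientation: [0.208, 2.435, -0.074]
force: [0.3, 0.6, 0.6]
opening: 0.0603
gripper_force: 0.0
```

Request:
move_arm --pt "0 0 0 -0.7 -1 0.25 60" --pt "0 0 0 -0.7 -1 0.25 60" --pt "0 0 0 -0.7 -1 0.25 60" --pt "0 0 0 -0.7 -1 0.25 60" --pt "0 0 0 -0.7 -1 0.25 60" --pt "0 0 0 -0.7 -1 0.25 60" --pt "0 0 0 -0.7 -1 0.25 60" --pt "0 0 0 -0.7 -1 0.25 60" --pt "0 0 0 -0.7 -1 0.25 60" --pt "0 0 0 -0.7 -1 0.25 60"

```text
t: 2.1
tool_pos: [0.3728, 0.2036, 0.3122]
orientation: [0.21, 2.435, -0.071]
force: [0.8, -0.2, 0.2]
opening: 0.06
gripper_force: 0.0
```

```bash
python3 - <<'E'
from h import *
p,R0=cur(); T=att(-10,40); g=tcp((.4205,-.283),T,.024); s=read_state(); print(s['t'],s['q'].round(2),s['force'].round(1),p)
go(T,p,R0,[g-.12*T[:,2],g])
E
```

```text
2.1 [ 0.86 -0.86  2.26 -0.6   1.37 -0.53] [ 0.8 -0.2  0.2] [0.37278363 0.20363194 0.31223517]
turn [0.05 0.01 0.  ]
  to [ 0.3496 -0.2705  0.1098] shift [  3.38 -18.84   7.73]
  to [ 0.4256 -0.2839  0.0179] shift [-0.  -0.   4.8]
```

```bash
python3 - <<'E'
from h import *
p,R0=cur(); T=att(-10,40); g=tcp((.4205,-.283),T,.024)
go(T,p,R0,[g+[0,0,.1],g])
E
```

```text
turn [0.05 0.01 0.  ]
  to [ 0.4256 -0.2839  0.1179] shift [  0.81 -18.84   9.47]
  to [ 0.4256 -0.2839  0.0179] shift [2.57 0.   3.06]
```

Request:
move_arm --pt "0 0 0 0.04 -0.94 0.47 60" --pt "0 0 0 0.04 -0.94 0.47 60" --pt "0 0 0 0.04 -0.94 0.47 60" --pt "0 0 0 0.04 -0.94 0.47 60" --pt "0 0 0 0.04 -0.94 0.47 60" --pt "0 0 0 0.04 -0.94 0.47 60" --pt "0 0 0 0.04 -0.94 0.47 60" --pt "0 0 0 0.04 -0.94 0.47 60" --pt "0 0 0 0.04 -0.94 0.47 60" --pt "0 0 0 0.04 -0.94 0.47 60"

```text
t: 3.1
tool_pos: [0.4681, 0.0272, 0.2212]
orientation: [0.254, 2.486, -0.171]
force: [-0.5, 0.0, -0.6]
opening: 0.06
gripper_force: 0.0
```

Request:
move_arm --pt "0 0 0 0.04 -0.94 0.47 60" --pt "0 0 0 0.04 -0.94 0.47 60" --pt "0 0 0 0.04 -0.94 0.47 60" --pt "0 0 0 0.04 -0.94 0.47 60" --pt "0 0 0 0.04 -0.94 0.47 60" --pt "0 0 0 0.04 -0.94 0.47 60" --pt "0 0 0 0.04 -0.94 0.47 60" --pt "0 0 0 0.04 -0.94 0.47 60" --pt "0 0 0 0.04 -0.94 0.47 60" --pt "0 0 0 0.04 -0.94 0.47 60"

```text
t: 4.1
tool_pos: [0.4839, -0.2199, 0.1358]
orientation: [0.258, 2.492, -0.175]
force: [0.2, 0.2, 0.0]
opening: 0.06
gripper_force: 0.0
```

```bash
python3 - <<'E'
from h import *
p,R0=cur(); T=att(-10,40); g=tcp((.4205,-.283),T,.024)
go(T,p,R0,[g+[0,0,.1],g]);s=read_state(); print(s['t'],s['q'].round(2),s['force'].round(1),p)
c=cam('side'); f=cv2.resize(c['frame'][260:400,210:350,::-1],(600,600),interpolation=cv2.INTER_CUBIC); cv2.imwrite('pics/pre.png',f)
E
```

```text
turn [-0.8  -0.55 -0.01]
  to [ 0.4256 -0.2839  0.1179] shift [ 1.88 -2.93 -0.64]
  to [ 0.4256 -0.2839  0.0179] shift [2.57 0.   3.06]
4.1 [-0.67 -0.62  2.43  0.31  0.74 -2.2 ] [0.2 0.2 0. ] [ 0.48386703 -0.21991521  0.1357808 ]
```

View pics/pre.png

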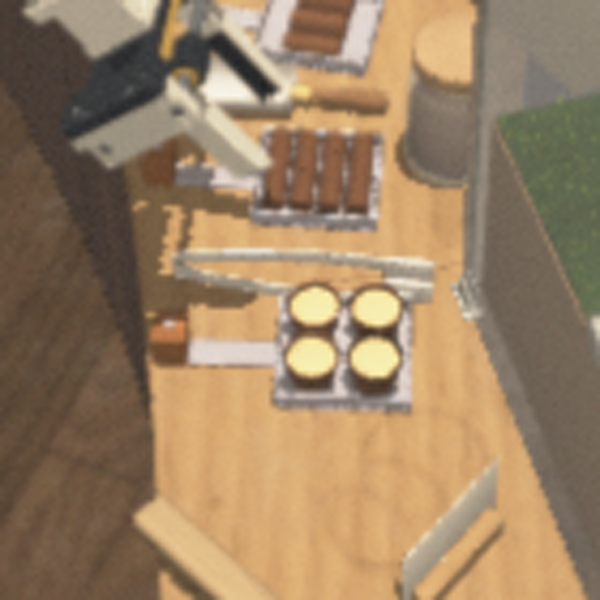

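The arm is limited here because the elbow is near its folded limit. I'll fit a small kinematic model from the three known poses and check what lean and reach are feasible.

```bash
cat > k.py <<'E'
from h import *
from scipy.optimize import least_squares
D=[([1.1366,.1311,1.4891],[.20484,.56343,.22869],[-.54505,-3.09351,.00255]),
   ([.86,-.86,2.26],[.37278,.20363,.31224],[.21,2.435,-.071])]
s=read_state(); D.append((list(s['q'][:3]),s['tool_pos'],s['orientation']))
def wr(q,x):
    h,a1,a2,a3,L,e=x; r=a1+a2*np.sin(q[1])+a3*np.sin(q[1]+q[2])+e*np.cos(q[1]+q[2])
    return np.array([r*np.cos(q[0]),r*np.sin(q[0]),h+a2*np.cos(q[1])+a3*np.cos(q[1]+q[2])-e*np.sin(q[1]+q[2])])
def res(x): return np.concatenate([wr(q,x)-(np.array(p)-x[4]*R.from_rotvec(o).as_matrix()[:,2]) for q,p,o in D]+[[.02*x[1],.02*x[5]]])
x=least_squares(res,[.4,0,.4,.4,.25,0]).x
def ik(p,T):
    w=np.array(p)-x[4]*T[:,2]; best=None
    for g in([0,-.6,2.2],[0,0,1.5],[0,.6,1]):
        g[0]=np.arctan2(w[1],w[0]); f=least_squares(lambda q:wr(q,x)-w,g)
        if best is None or f.cost<best.cost: best=f
    return best.x.round(2),round(float(np.sqrt(2*best.cost)),4)
E
python3 - <<'E'
from k import *
print(x.round(3),np.abs(res(x)).max())
bay=np.array([.473,.4715]); d=np.array([np.cos(np.radians(37.4)),np.sin(np.radians(37.4))])
for l in(25,30,33,36,40):
    T=att(-10,l); print(l,'pick',ik(tcp((.4205,-.283),T,.024),T),'+.1',ik(tcp((.4205,-.283),T,.124),T),'+.2',ik(tcp((.4205,-.283),T,.224),T))
    T=att(37.4,l); print('   mouth',[ik(tcp(bay+d*b,T,z),T) for b,z in((-.19,.04),(-.19,.15),(-.19,.24),(-.03,.04))])
E
```

```text
[0.257 0.008 0.339 0.546 0.316 0.019] 0.048517775931154083
25 pick (array([-0.73, -0.25,  2.33]), 0.0) +.1 (array([-0.73, -0.42,  2.26]), 0.0) +.2 (array([-0.73, -0.49,  2.13]), 0.0)
   mouth [(array([ 0.9 , -0.44,  2.44]), 0.0), (array([ 0.9 , -0.6 ,  2.33]), 0.0), (array([ 0.9 , -0.64,  2.19]), 0.0), (array([0.82, 0.09, 1.98]), 0.0)]
30 pick (array([-0.76, -0.3 ,  2.4 ]), 0.0) +.1 (array([-0.76, -0.48,  2.33]), 0.0) +.2 (array([-0.76, -0.56,  2.2 ]), 0.0)
   mouth [(array([ 0.92, -0.51,  2.52]), 0.0), (array([ 0.92, -0.69,  2.41]), 0.0), (array([ 0.92, -0.72,  2.27]), 0.0), (array([0.83, 0.04, 2.05]), 0.0)]
33 pick (array([-0.78, -0.32,  2.43]), 0.0) +.1 (array([-0.78, -0.52,  2.37]), 0.0) +.2 (array([-0.78, -0.6 ,  2.24]), 0.0)
   mouth [(array([ 0.93, -0.56,  2.56]), 0.0), (array([ 0.93, -0.74,  2.46]), 0.0), (array([ 0.93, -0.78,  2.32]), 0.0), (array([0.84, 0.02, 2.09]), 0.0)]
36 pick (array([-0.8 , -0.34,  2.47]), 0.0) +.1 (array([-0.8 , -0.55,  2.41]), 0.0) +.2 (array([-0.8 , -0.64,  2.28]), 0.0)
   mouth [(array([ 0.94, -0.6 ,  2.61]), 0.0), (array([ 0.94, -0.8 ,  2.51]), 0.0), (array([ 0.94, -0.83,  2.36]), 0.0), (array([ 0.84, -0.  ,  2.14]), 0.0)]
40 pick (array([-0.83, -0.36,  2.51]), 0.0) +.1 (array([-0.83, -0.59,  2.46]), 0.0) +.2 (array([-0.83, -0.69,  2.33]), 0.0)
   mouth [(array([ 0.96, -0.65,  2.67]), 0.0), (array([ 0.96, -0.87,  2.57]), 0.0), (array([ 0.96, -0.91,  2.43]), 0.0), (array([ 0.85, -0.02,  2.19]), 0.0)]
```

```bash
python3 - <<'E'
from h import *
s=read_state(); D=[([1.13659,.1311,1.48915,0,1.523,-.0854],[-.54505,-3.09351,.00255]),([.86,-.86,2.26,-.6,1.37,-.53],[.21,2.435,-.071]),(s['q'],s['orientation'])]
for q,o in D:
    A=R.from_euler('ZYYZYZ' if 0 else 'Z',q[0])
    for nm,ax in(('sph','zyyzyz'),('ur','zyyyzy')):
        r=R.identity()
        for a,v in zip(ax,q): r=r*R.from_rotvec(v*np.eye(3)['xyz'.index(a)])
        print(nm,(r.inv()*R.from_rotvec(o)).as_rotvec().round(3),end=' ')
    print()
E
```

```text
sph [0.    0.    1.571] ur [ 1.519  0.17  -0.095] 
sph [-0.004  0.002  1.572] ur [ 1.669  0.754 -1.378] 
sph [ 0.    -0.     1.571] ur [-1.369  2.361 -0.471]
```

```bash
cat > k.py <<'E'
from h import *
from scipy.optimize import least_squares
import json,os
D=json.load(open('d.json')) if os.path.exists('d.json') else [([1.13659,.13112,1.48915,0,1.523,-.0854],[.20484,.56343,.22869],[]),
   ([.86,-.86,2.26,-.6,1.37,-.53],[.37278,.20363,.31224],[])]
s=read_state(); D.append((list(s['q']),list(s['tool_pos']),[])); json.dump(D,open('d.json','w'))
Z=lambda a:R.from_rotvec([0,0,a]); Y=lambda a:R.from_rotvec([0,a,0])
def fk(q,x):
    h,a1,a2,a3,L,e,b,c=x; q=np.asarray(q)
    A=Z(q[0]);B=A*Y(q[1]);C=B*Y(q[2]);E=C*Z(q[3]);F=E*Y(q[4])
    return A.apply([a1,b,h])+B.apply([0,0,a2])+C.apply([e,0,a3])+E.apply([c,0,0])+F.apply([0,0,L]), F*Z(q[5]+np.pi/2)
def res(x): return np.concatenate([fk(q,x)[0]-p for q,p,_ in D]+[.003*(x-[.4,0,.4,.4,.3,0,0,0])])
x=least_squares(res,[.4,0,.4,.4,.3,0,0,0]).x
lo=np.array([-2.96,-.89,.02,-1.34,0,-2.66]);hi=np.array([2.96,2.26,2.5,4.48,2.73,2.66])
def ik(p,T):
    def f(q):
        P,O=fk(q,x); return np.concatenate([P-p,.2*(R.from_matrix(T).inv()*O).as_rotvec()])
    b=min((least_squares(f,np.clip(g,lo+.01,hi-.01),bounds=(lo,hi)) for g in(s['q'],[-.7,-.5,2.2,.3,.8,-2],[.8,0,2,0,1,-1.5])),key=lambda r:r.cost)
    return b.x.round(2).tolist(),round(float(np.sqrt(2*b.cost)),4)
E
python3 - <<'E'
from k import *
print(x.round(3),np.abs(res(x)[:-8]).max())
bay=np.array([.473,.4715]); d=np.array([np.cos(np.radians(37.4)),np.sin(np.radians(37.4))])
for l in(30,35,40):
    T=att(-10,l);print(l,'pick',[ik(tcp((.4165,-.282),T,z),T) for z in(.024,.124,.224)])
    T=att(37.4,l); print('   mouth',[ik(tcp(bay+d*b,T,z),T) for b,z in((-.195,.04),(-.195,.15),(-.195,.24),(-.03,.04))])
E
```

```text
[0.302 0.005 0.363 0.548 0.355 0.043 0.051 0.008] 0.00011408947494762067
30 pick [([-0.93, -0.29, 2.39, 0.52, 0.71, -2.66], 0.0046), ([-0.95, -0.49, 2.34, 0.44, 0.95, -2.55], 0.0), ([-0.95, -0.59, 2.21, 0.39, 1.16, -2.44], 0.0)]
   mouth [([0.78, -0.49, 2.5, -0.11, 0.63, -1.37], 0.0036), ([0.78, -0.72, 2.43, -0.08, 0.92, -1.42], 0.0), ([0.78, -0.77, 2.29, -0.07, 1.11, -1.43], 0.0), ([0.73, 0.04, 2.07, -0.08, 0.51, -1.43], 0.0)]
35 pick [([-0.93, -0.34, 2.44, 0.56, 0.66, -2.66], 0.0167), ([-1.01, -0.55, 2.41, 0.56, 0.93, -2.66], 0.0007), ([-1.01, -0.66, 2.29, 0.49, 1.13, -2.53], 0.0)]
   mouth [([0.82, -0.48, 2.5, -0.2, 0.59, -1.26], 0.0174), ([0.79, -0.81, 2.5, -0.11, 0.86, -1.39], 0.0019), ([0.79, -0.87, 2.37, -0.09, 1.04, -1.41], 0.0), ([0.74, 0.0, 2.14, -0.13, 0.39, -1.38], 0.0)]
40 pick [([-0.92, -0.4, 2.5, 0.59, 0.61, -2.66], 0.0287), ([-1.01, -0.62, 2.47, 0.6, 0.88, -2.66], 0.0114), ([-1.07, -0.73, 2.36, 0.6, 1.11, -2.63], 0.0)]
   mouth [([0.86, -0.45, 2.5, -0.32, 0.56, -1.12], 0.0309), ([0.83, -0.8, 2.5, -0.17, 0.83, -1.31], 0.016), ([0.83, -0.89, 2.4, -0.15, 0.99, -1.35], 0.0108), ([0.74, -0.02, 2.21, -0.23, 0.26, -1.28], 0.0)]
```

```bash
python3 - <<'E'
from k import *
F=np.diag([-1,-1,1.])
bay=np.array([.473,.4715]); d=np.array([np.cos(np.radians(37.4)),np.sin(np.radians(37.4))])
s['q']=np.array([-.9,-.4,2.4,.5,.7,.5])
for l in(31,33,35):
    T=att(-10,l)@F;g=[.4165,-.282];print(l,'pick',[ik(tcp(g,T,z),T) for z in(.024,.124,.24)])
    s['q']=np.array([.8,-.4,2.4,-.1,.7,1.7])
    T=att(37.4,l)@F; print('   mouth',[ik(tcp(bay+d*(b-.004),T,z),T) for b,z in((-.19,.24),(-.187,.12),(-.185,.095),(-.175,.075),(-.16,.043),(-.03,.04))])
E
```

```text
31 pick [([-0.97, -0.29, 2.41, 0.59, 0.71, 0.38], 0.0), ([-0.96, -0.51, 2.35, 0.47, 0.95, 0.57], 0.0), ([-0.96, -0.61, 2.2, 0.41, 1.18, 0.7], 0.0)]
   mouth [([0.78, -0.79, 2.3, -0.07, 1.09, 1.71], 0.0), ([0.78, -0.68, 2.47, -0.09, 0.82, 1.74], 0.0), ([0.78, -0.63, 2.49, -0.09, 0.75, 1.74], 0.0), ([0.77, -0.55, 2.47, -0.1, 0.68, 1.75], 0.0), ([0.77, -0.4, 2.45, -0.11, 0.56, 1.76], 0.0), ([0.73, 0.02, 2.1, -0.09, 0.49, 1.72], 0.0)]
33 pick [([-0.99, -0.3, 2.44, 0.66, 0.7, 0.31], 0.0), ([-0.99, -0.53, 2.38, 0.51, 0.94, 0.52], 0.0), ([-0.99, -0.64, 2.23, 0.44, 1.17, 0.66], 0.0)]
   mouth [([0.78, -0.83, 2.34, -0.08, 1.06, 1.72], 0.0), ([0.78, -0.72, 2.5, -0.1, 0.79, 1.75], 0.0003), ([0.78, -0.64, 2.5, -0.11, 0.73, 1.77], 0.0034), ([0.78, -0.57, 2.5, -0.11, 0.65, 1.77], 0.0012), ([0.77, -0.43, 2.48, -0.13, 0.52, 1.78], 0.0), ([0.74, 0.01, 2.12, -0.11, 0.44, 1.74], 0.0)]
35 pick [([-1.01, -0.31, 2.46, 0.73, 0.7, 0.23], 0.0), ([-1.01, -0.55, 2.41, 0.56, 0.93, 0.47], 0.0), ([-1.01, -0.67, 2.26, 0.48, 1.16, 0.63], 0.0)]
   mouth [([0.79, -0.87, 2.37, -0.09, 1.04, 1.73], 0.0), ([0.79, -0.72, 2.5, -0.12, 0.78, 1.78], 0.006), ([0.8, -0.64, 2.5, -0.14, 0.72, 1.8], 0.009), ([0.79, -0.56, 2.5, -0.14, 0.63, 1.8], 0.0067), ([0.78, -0.44, 2.5, -0.16, 0.49, 1.81], 0.0017), ([0.74, -0.01, 2.15, -0.13, 0.39, 1.76], 0.0)]
```

```bash
python3 - <<'E'
from h import *
p,R0=cur(); T=att(-10,32); g=tcp((.4165,-.282),T,.024)
go(T,p,R0,[g+[0,0,.15]])
E
```

```text
turn [-0.81  0.78 -0.07]
  to [ 0.4207 -0.2827  0.1672] shift [ 1.05 -2.82 -2.2 ]
```

Request:
move_arm --pt "-0.8 0.8 -0.1 0 0 0 60" --pt "0 0 0 0.35 -0.94 -0.73 60" --pt "0 0 0 0.35 -0.94 -0.73 60" --pt "0 0 0 0.35 -0.94 -0.73 60" --pt "0 0 1 0 0 0 60" --pt "0 0 1 0 0 0 60" --pt "0 0 1 0 0 0 60" --pt "0 0 1 0 0 0 60" --pt "0 0 1 0 0 0 60" --pt "0 0 1 0 0 0 60"

```text
t: 5.15
tool_pos: [0.4216, -0.2792, 0.1686]
orientation: [1.015, 2.388, 0.168]
force: [-0.3, -0.1, 0.4]
opening: 0.06
gripper_force: 0.0
```

Request:
move_arm --pt "0 0 1 0 0 0 60" --pt "0 0 1 0 0 0 60" --pt "0 0 1 0 0 0 60" --pt "0 0 1 0 0 0 60" --pt "0 0 1 0 0 0 60" --pt "0 0 1 0 0 0 60" --pt "0 0 1 0 0 0 60" --pt "0 0 1 0 0 0 60" --pt "0 0 1 0 0 0 60" --pt "0 0 1 0 0 0 60"

```text
t: 6.15
tool_pos: [0.4216, -0.2792, 0.1687]
orientation: [2.147, 1.617, 0.524]
force: [0.1, -0.3, -0.5]
opening: 0.0601
gripper_force: 0.0
```

Request:
move_arm --pt "0 0 1 0 0 0 60" --pt "0 0 1 0 0 0 60" --pt "0 0 1 0 0 0 60" --pt "0 0 1 0 0 0 60" --pt "0 0 1 0 0 0 60" --pt "0 0 1 0 0 0 60" --pt "0 0 1 0 0 0 60" --pt "0 0 1 0 0 0 60" --pt "0 0 1 0 0 0 60" --pt "0 0 1 0 0 0 60"

```text
t: 7.15
tool_pos: [0.4216, -0.2792, 0.1687]
orientation: [2.855, 0.35, 0.786]
force: [-0.0, 0.9, -0.0]
opening: 0.0597
gripper_force: 0.0
```

```bash
python3 - <<'E'
from k import *
print(np.abs(res(x)[:-8]).max(),s['t'],s['q'].round(2),s['tool_pos'])
F=np.diag([-1,-1,1.])
p,R0=cur(); T=att(-10,32)@F; g=tcp((.4165,-.282),T,.024)
go(T,p,R0,[g+[0,0,.05],g])
E
```

```text
0.00045011223807769896 7.15 [-0.97 -0.58  2.31  0.45  1.05  0.2 ] [ 0.42161252 -0.27918242  0.16866357]
turn [-0.01  0.02  3.99]
  to [ 0.4207 -0.2827  0.0672] shift [-2.16  0.15  3.43]
  to [ 0.4207 -0.2827  0.0172] shift [-1.06  0.    1.7 ]
```

Request:
move_arm --pt "0 0 1 0 0 0 60" --pt "0 0 1 0 0 0 60" --pt "0 0 1 0 0 0 60" --pt "0 0 1 0 0 0 60" --pt "0 0 0 -0.43 0.03 0.69 60" --pt "0 0 0 -0.43 0.03 0.69 60" --pt "0 0 0 -0.43 0.03 0.69 60" --pt "0 0 0 -0.43 0.03 0.69 60" --pt "0 0 0 -0.43 0.03 0.69 60" --pt "0 0 0 0 0 0 60"

```text
t: 8.15
tool_pos: [0.4194, -0.281, 0.0637]
orientation: [2.97, -0.255, 0.842]
force: [-1.1, 0.0, -0.7]
opening: 0.0604
gripper_force: 0.0
```

```bash
python3 - <<'E'
from h import *
F=np.diag([-1,-1,1.])
p,R0=cur(); T=att(-10,32)@F; g=tcp((.4165,-.282),T,.024)
go(T,p,R0,[g])
c=cam('side'); P=pts(c)
f=cv2.resize(c['frame'][300:370,225:315,::-1],(765,595),interpolation=cv2.INTER_CUBIC); cv2.imwrite('pics/pre2.png',f)
E
```

```text
turn [-0.04  0.06  0.02]
  to [ 0.4207 -0.2827  0.0172] shift [-0.93  0.06  1.61]
```

View pics/pre2.png

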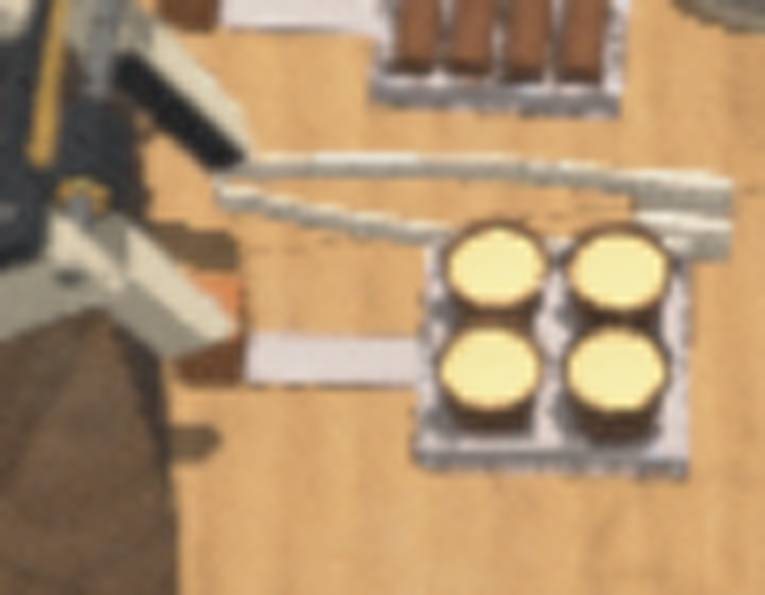

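The fingers straddle the block, with their shadows at about (210,240) and (195,440) and the block at about (215,330). I'll descend and grip.

Request:
move_arm --pt "0 0 0 -0.3 0.02 0.53 60" --pt "0 0 0 -0.3 0.02 0.53 60" --pt "0 0 0 -0.3 0.02 0.53 60" --pt "0 0 0 0 0 0 60" --pt "0 0 0 0 0 0 60" --pt "0 0 0 0 0 0 40" --pt "0 0 0 0 0 0 34" --pt "0 0 0 0 0 0 28" --pt "0 0 0 0 0 0 20" --pt "0 0 0 0 0 0 10" --force 55

```text
t: 9.2
tool_pos: [0.4228, -0.2853, 0.0221]
orientation: [2.964, -0.253, 0.847]
force: [0.7, 0.9, 0.0]
opening: 0.0243
gripper_force: 0.1
```

Request:
move_arm --pt "0 0 0 0 0 0 0" --pt "0 0 0 0 0 0 0" --pt "0 0 0 0 0 0 0" --pt "0 0 0 0 0 0 0" --pt "0 0 0 0 0 0 0" --pt "0 0 0 0.1 0 -0.17 0" --pt "0 0 0 0.1 0 -0.17 0" --pt "0 0 0 0.1 0 -0.17 0" --pt "0 0 0 0.1 0 -0.17 0" --pt "0 0 0 0 0 0 0" --force 55

```text
t: 10.2
tool_pos: [0.4226, -0.2856, 0.0428]
orientation: [2.963, -0.253, 0.848]
force: [-0.2, 0.2, -1.5]
opening: 0.0235
gripper_force: 55.0
```

```bash
python3 - <<'E'
from h import *
F=np.diag([-1,-1,1.])
p,R0=cur(); T=att(-10,32)@F; print(p,R0[:,2]); go(T,p,R0,[])
c=cam('side'); 
f=cv2.resize(c['frame'][300:370,225:315,::-1],(765,595),interpolation=cv2.INTER_CUBIC); cv2.imwrite('pics/lift.png',f)
E
```

```text
[ 0.42263824 -0.2856466   0.04276101] [ 0.52133274 -0.09239555 -0.84833675]
turn [0.   0.01 0.04]
```

View pics/lift.png

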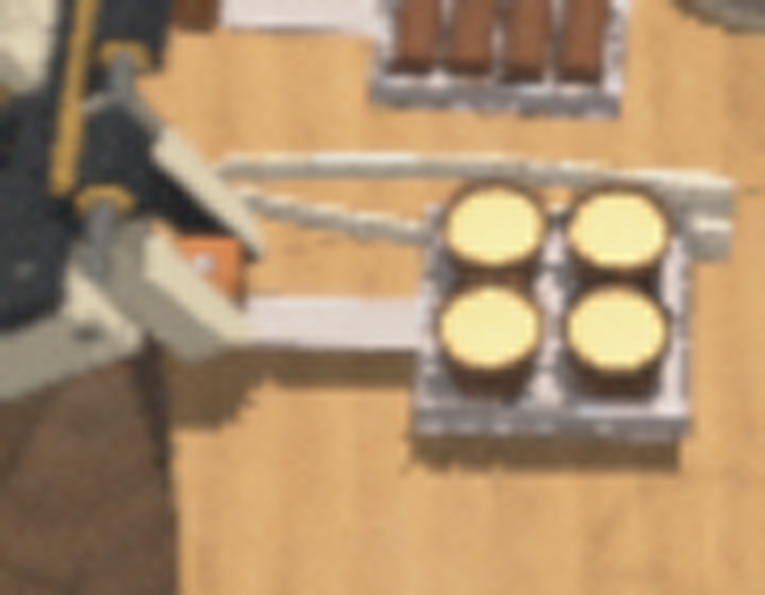

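The tray is up level with all four cups in place (tray bottom edge at about y=420, its shadow just below). Next I'll check a transport path.

```bash
cat > w.py <<'E'
from k import *
F=np.diag([-1,-1,1.])
psi=37.4; d=np.array([np.cos(np.radians(psi)),np.sin(np.radians(psi))]); bay=np.array([.473,.4715])
Ta=att(-10,32)@F; Tb=att(psi,32)@F
def tb(tx,z,T=Tb): # TCP for tray origin at bay x = tx, underside z
    g=bay+d*(tx-.1096); return np.array([g[0],g[1],0])+.008*np.array([T[0,2],T[1,2],0])+[0,0,z+.0221]
E
python3 - <<'E'
from w import *
s['q']=np.array([-.9,-.4,2.4,.5,.7,.5])
A=np.array([.4226,-.2856,.242]);B=np.array([.435,-.12,.242]);C=np.array([.47,.06,.242]);E=tb(-.08,.22)
for p,T in((A,Ta),(B,Ta),(C,Ta),(C,Tb),((C+E)/2,Tb),(E,Tb),(tb(-.078,.09),Tb),(tb(-.078,.065),Tb),(tb(-.065,.04),Tb),(tb(-.05,.016),Tb),(tb(.079,.014),Tb)):
    o=ik(p,T); print(p.round(3),o); s['q']=np.array(o[0])
p,R0=cur()
go(Ta,p,R0,[A,B,C]); go(Tb,C,Ta,[E,tb(-.078,.065)])
E
```

```text
[ 0.423 -0.286  0.242] ([-0.98, -0.62, 2.2, 0.42, 1.19, 0.68], 0.0)
[ 0.435 -0.12   0.242] ([-0.53, -0.89, 2.33, 0.2, 1.21, 1.19], 0.0083)
[0.47  0.06  0.242] ([0.15, -0.81, 2.3, -0.19, 1.12, 1.93], 0.0)
[0.47  0.06  0.242] ([-0.34, -0.7, 2.24, 0.48, 1.3, 0.52], 0.0)
[0.398 0.209 0.242] ([0.17, -0.89, 2.34, 0.26, 1.23, 1.05], 0.0074)
[0.326 0.359 0.242] ([0.78, -0.8, 2.3, -0.07, 1.09, 1.71], 0.0)
[0.327 0.36  0.112] ([0.77, -0.68, 2.48, -0.09, 0.8, 1.74], 0.0)
[0.327 0.36  0.087] ([0.77, -0.64, 2.5, -0.1, 0.73, 1.75], 0.0)
[0.338 0.368 0.062] ([0.77, -0.52, 2.48, -0.1, 0.63, 1.75], 0.0)
[0.35  0.377 0.038] ([0.76, -0.4, 2.45, -0.11, 0.54, 1.76], 0.0)
[0.452 0.455 0.036] ([0.73, 0.02, 2.1, -0.09, 0.47, 1.72], 0.0)
turn [0.   0.01 0.04]
  to [ 0.4226 -0.2856  0.242 ] shift [ 4.24  0.   -6.77]
  to [ 0.435 -0.12   0.242] shift [-0.56 -6.61 -0.35]
  to [0.47  0.06  0.242] shift [ 0.11 -7.33  0.07]
turn [ 4.19 -0.   -6.7 ]
  to [0.3257 0.3589 0.2421] shift [  2.27 -13.     1.42]
  to [0.3273 0.3601 0.0871] shift [-3.22 -0.    5.3 ]
```

```bash
python3 - <<'E'
from w import *
s['q']=np.array([-.9,-.4,2.4,.5,.7,.5])
A=np.array([.4226,-.2856,.238]);B=np.array([.455,-.12,.238]);C=np.array([.48,.06,.238]);M=np.array([.43,.22,.238]);E=tb(-.08,.216)
o=None
W=[(A,Ta),((A+B)/2,Ta),(B,Ta),(C,Ta),(C,Tb),((C+M)/2,Tb),(M,Tb),((M+E)/2,Tb),(E,Tb)]
for p,T in W:
    o=ik(p,T); print(p.round(3),o); s['q']=np.array(o[0])
p,R0=cur()
go(Ta,p,R0,[A,B,C]); go(Tb,C,Ta,[M,E])
E
```

```text
[ 0.423 -0.286  0.238] ([-0.98, -0.62, 2.2, 0.43, 1.18, 0.68], 0.0)
[ 0.439 -0.203  0.238] ([-0.77, -0.78, 2.3, 0.33, 1.17, 0.92], 0.0)
[ 0.455 -0.12   0.238] ([-0.5, -0.88, 2.35, 0.19, 1.14, 1.21], 0.0)
[0.48  0.06  0.238] ([0.14, -0.77, 2.29, -0.19, 1.09, 1.93], 0.0)
[0.48  0.06  0.238] ([-0.33, -0.66, 2.23, 0.48, 1.27, 0.51], 0.0)
[0.455 0.14  0.238] ([-0.1, -0.77, 2.29, 0.39, 1.22, 0.76], 0.0)
[0.43  0.22  0.238] ([0.18, -0.81, 2.31, 0.27, 1.14, 1.05], 0.0)
[0.378 0.289 0.238] ([0.47, -0.86, 2.34, 0.11, 1.11, 1.37], 0.0)
[0.326 0.359 0.238] ([0.78, -0.8, 2.31, -0.07, 1.08, 1.71], 0.0)
turn [0.   0.01 0.04]
  to [ 0.4226 -0.2856  0.238 ] shift [ 4.15  0.   -6.64]
  to [ 0.455 -0.12   0.238] shift [ 0.11 -6.75  0.07]
  to [0.48  0.06  0.238] shift [-0.23 -7.26 -0.14]
turn [ 4.19 -0.   -6.7 ]
  to [0.43  0.22  0.238] shift [ 1.95 -6.3   1.22]
  to [0.3257 0.3589 0.2381] shift [ 0.05 -6.95  0.03]
```

Request:
move_arm --pt "0 0 0 0.12 0 -0.2 0" --pt "0 0 0 0.25 0 -0.4 0" --pt "0 0 0 0.42 0 -0.66 0" --pt "0 0 0 0.42 0 -0.66 0" --pt "0 0 0 0.42 0 -0.66 0" --pt "0 0 0 0.42 0 -0.66 0" --pt "0 0 0 0.42 0 -0.66 0" --pt "0 0 0 0.42 0 -0.66 0" --pt "0 0 0 0.42 0 -0.66 0" --pt "0 0 0 0.42 0 -0.66 0"

```text
t: 11.25
tool_pos: [0.4235, -0.285, 0.2174]
orientation: [2.963, -0.254, 0.847]
force: [-0.3, -0.0, -0.8]
opening: 0.0229
gripper_force: 55.0
```

Request:
move_arm --pt "0 0 0 0.28 0 -0.46 0" --pt "0 0 0 0.16 0 -0.26 0" --pt "0 0 0 0 -0.2 0 0" --pt "0 0 0 0 -0.4 0 0" --pt "0 0 0 0.01 -0.6 0.01 0" --pt "0 0 0 0.01 -0.6 0.01 0" --pt "0 0 0 0.01 -0.6 0.01 0" --pt "0 0 0 0.01 -0.6 0.01 0" --pt "0 0 0 0.01 -0.6 0.01 0" --pt "0 0 0 0.01 -0.6 0.01 0"

```text
t: 12.25
tool_pos: [0.443, -0.1802, 0.2343]
orientation: [2.967, -0.254, 0.844]
force: [-0.9, 0.0, -1.6]
opening: 0.0238
gripper_force: 55.0
```

Request:
move_arm --pt "0 0 0 0.01 -0.65 0.01 0" --pt "0 0 0 0.01 -0.65 0.01 0" --pt "0 0 0 0.01 -0.65 0.01 0" --pt "0 0 0 0.01 -0.65 0.01 0" --pt "0 0 0 -0.02 -0.65 -0.01 0" --pt "0 0 0 -0.02 -0.65 -0.01 0" --pt "0 0 0 -0.02 -0.65 -0.01 0" --pt "0 0 0 -0.02 -0.65 -0.01 0" --pt "0 0 0 -0.02 -0.65 -0.01 0" --pt "0 0 0 -0.02 -0.65 -0.01 0"

```text
t: 13.25
tool_pos: [0.4684, -0.0199, 0.2334]
orientation: [2.966, -0.253, 0.844]
force: [1.0, 0.0, -0.7]
opening: 0.023
gripper_force: 55.0
```

Request:
move_arm --pt "0 0 0 -0.02 -0.65 -0.01 0" --pt "0 0 0 -0.02 -0.65 -0.01 0" --pt "0 0 0 -0.02 -0.65 -0.01 0" --pt "0 0 0 -0.02 -0.65 -0.01 0" --pt "0 0 0 -0.02 -0.45 -0.01 0" --pt "0 0 0 0 -0.2 0 0" --pt "0 0 0 0 0 0 0" --pt "0 0 0 0 0 0 0" --pt "0.13 0 -0.21 0 0 0 0" --pt "0.26 0 -0.42 0 0 0 0"

```text
t: 14.25
tool_pos: [0.4801, 0.0589, 0.2346]
orientation: [2.992, -0.137, 0.854]
force: [-0.5, -0.9, -0.8]
opening: 0.0233
gripper_force: 55.0
```

```bash
python3 - <<'E'
from w import *
print(s['t'],s['q'].round(2),s['force'].round(1),s['gripper_force'],s['opening'])
C=np.array([.48,.06,.238]);M=np.array([.43,.22,.238]);E=tb(-.08,.216)
p,R0=cur();print(p,np.degrees(np.arctan2(R0[1,2],R0[0,2])),np.degrees(np.arccos(-R0[2,2])),R0[2,1]); go(Tb,p,R0,[M,E])
E
```

```text
14.25 [ 0.09 -0.79  2.31 -0.11  1.08  1.78] [-0.5 -0.9 -0.8] 54.99702215194702 0.023260438490967938
[0.48010456 0.05888466 0.23456432] -5.463725934859507 31.874473817983823 0.0019203403233591897
turn [ 3.78  0.03 -6.03]
  to [0.43  0.22  0.238] shift [ 2.04 -6.34  1.11]
  to [0.3257 0.3589 0.2381] shift [ 0.05 -6.95  0.03]
```

Request:
move_arm --pt "0.4 0 -0.63 0 0 0 0" --pt "0.45 0 -0.72 0 0 0 0" --pt "0.45 0 -0.72 0 0 0 0" --pt "0.45 0 -0.72 0 0 0 0" --pt "0.45 0 -0.72 0 0 0 0" --pt "0.45 0 -0.72 0 0 0 0" --pt "0.45 0 -0.72 0 0 0 0" --pt "0.4 0 -0.63 0 0 0 0" --pt "0.28 0 -0.45 0 0 0 0" --pt "0 0 0 0.06 -0.2 0.04 0"

```text
t: 15.25
tool_pos: [0.4789, 0.0624, 0.2345]
orientation: [-2.713, -0.913, -0.774]
force: [1.0, 0.2, -1.3]
opening: 0.0234
gripper_force: 55.0
```

Request:
move_arm --pt "0 0 0 0.12 -0.4 0.07 0" --pt "0 0 0 0.2 -0.62 0.11 0" --pt "0 0 0 0.2 -0.62 0.11 0" --pt "0 0 0 0.2 -0.62 0.11 0" --pt "0 0 0 0.2 -0.62 0.11 0" --pt "0 0 0 0.2 -0.62 0.11 0" --pt "0 0 0 0.2 -0.62 0.11 0" --pt "0 0 0 0.2 -0.62 0.11 0" --pt "0 0 0 0.2 -0.62 0.11 0" --pt "0 0 0 0.2 -0.62 0.11 0"

```text
t: 16.25
tool_pos: [0.4306, 0.2177, 0.2381]
orientation: [-2.711, -0.915, -0.776]
force: [-0.0, -0.4, -2.1]
opening: 0.0238
gripper_force: 55.0
```

```bash
python3 - <<'E'
from w import *
print(s['t'],s['q'].round(2),s['gripper_force'],s['opening'])
E=tb(-.08,.216)
p,R0=cur();print(p,np.degrees(np.arctan2(R0[1,2],R0[0,2])),np.degrees(np.arccos(-R0[2,2])),R0[2,1]); go(Tb,p,R0,[E])
E
```

```text
16.25 [ 0.17 -0.81  2.31  0.27  1.15  1.04] 54.99494433403015 0.02380798270850853
[0.43058364 0.21771285 0.23807064] 37.416187105367904 31.968900105834354 -0.0010550655355013316
turn [-0.    0.01 -0.02]
  to [0.3257 0.3589 0.2381] shift [ 0.08 -7.03  0.05]
```

Request:
move_arm --pt "0 0 0 0 -0.6 0 0" --pt "0 0 0 0 -0.6 0 0" --pt "0 0 0 0 -0.6 0 0" --pt "0 0 0 0.01 -0.6 0 0" --pt "0 0 0 0.01 -0.6 0 0" --pt "0 0 0 0.01 -0.6 0 0" --pt "0 0 0 0.01 -0.6 0 0" --pt "0 0 0 0.01 -0.6 0 0" --pt "0 0 0 0.01 -0.6 0 0" --pt "0 0 0 0.01 -0.6 0 0"

```text
t: 17.25
tool_pos: [0.3403, 0.3375, 0.2392]
orientation: [-2.709, -0.914, -0.776]
force: [0.3, -0.4, -0.6]
opening: 0.0237
gripper_force: 55.0
```

Request:
move_arm --pt "0 0 0 0.01 -0.6 0 0" --pt "0 0 0 0 -0.3 0 0" --pt "0 0 0 0 -0.1 0 0" --pt "0 0 0 0 0 0 0" --pt "0 0 0 -0.1 0 0.2 0" --pt "0 0 0 -0.25 0 0.4 0" --pt "0 0 0 -0.32 0 0.53 0" --pt "0 0 0 -0.32 0 0.53 0" --pt "0 0 0 -0.32 0 0.53 0" --pt "0 0 0 -0.2 0 0.3 0"

```text
t: 18.25
tool_pos: [0.3269, 0.3557, 0.1632]
orientation: [-2.714, -0.915, -0.77]
force: [-0.8, -0.6, -1.3]
opening: 0.0236
gripper_force: 55.0
```

```bash
python3 - <<'E'
from w import *
import pickle
print(s['t'],s['q'].round(2),s['gripper_force'],s['opening'])
p,R0=cur();print(p,np.degrees(np.arctan2(R0[1,2],R0[0,2])),np.degrees(np.arccos(-R0[2,2])),R0[2,1]); go(Tb,p,R0,[tb(-.078,.065),tb(-.05,.016)])
c=cam('side'); t=cam('top'); pickle.dump((c,t),open('pm.pkl','wb'))
a=cv2.resize(t['frame'][170:260,145:245,::-1],(400,360),interpolation=cv2.INTER_CUBIC)
b=cv2.resize(c['frame'][120:210,205:305,::-1],(400,360),interpolation=cv2.INTER_CUBIC)
cv2.imwrite('pics/pm.png',np.hstack([a,b]))
E
```

```text
18.25 [ 0.77 -0.76  2.42 -0.08  0.93  1.72] 54.99592065811157 0.023630399309502222
[0.32687063 0.35567545 0.16317481] 37.33694096652266 31.69574791870674 -0.00059715304301175
turn [ 0.01  0.05 -0.02]
  to [0.3273 0.3601 0.0871] shift [-1.51 -0.13  2.65]
  to [0.3496 0.3771 0.0381] shift [-0.09  0.    2.26]
```

View pics/pm.png

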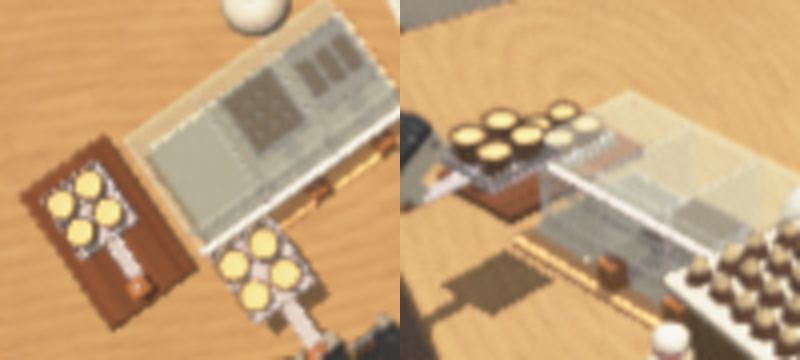

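The picture shows the tray level in front of the display, with four cups at top-crop (235,265), (264,244), (285,275) and (256,296). Next I'll refine the lateral alignment from the contents of the neighbouring bays and the rail.

```bash
python3 - <<'E'
from w import *
import pickle
t0=pickle.load(open('top.pkl','rb')); c1,t1=pickle.load(open('pm.pkl','rb')); s0=pickle.load(open('side.pkl','rb'))
n=np.array([-d[1],d[0]])
def bc(P): P=P[:2]-bay; return np.round([P@d*1000,P@n*1000],1)   # assumed bay coords, mm
def cen(c,pred,box,z):
    f=c['frame'].astype(int); m=np.zeros(f.shape[:2],bool); m[box[1]:box[3],box[0]:box[2]]=1
    m&=pred(f[...,0],f[...,1],f[...,2]); v,u=np.nonzero(m)
    return len(u),bc(ray(c,u.mean(),v.mean(),z)) if len(u) else None
cups=lambda r,g,b:(r>190)&(g>170)&(b<175)&(r-b>60)&(g-b>45)
# carried cups in top & side; expected from robot
p,R0=cur(); g=p-.008*R0[:,2]; ax=R0[:2,2]/np.linalg.norm(R0[:2,2])
print('carried origin by robot',bc(g[:2]+ax*.1096),'z',p[2]-.0221)
zc=p[2]-.0221+.031
A=lambda x,y:(145+(x+.5)/4-.5,170+(y+.5)/4-.5)
print('cups top clicks',bc(np.mean([ray(t1,*A(*q),zc) for q in((235,265),(264,244),(285,275),(256,296))],0)))
u0,v0=A(200,225);u1,v1=A(310,320);print('cups top seg',cen(t1,cups,(int(u0),int(v0),int(u1),int(v1)),zc))
S=lambda x,y:(205+(x-400+.5)/4-.5,120+(y+.5)/4-.5)
print('cups side clicks',bc(np.mean([ray(c1,*S(*q),zc) for q in((468,136),(502,120),(527,135),(493,152))],0)))
# rolls & logs contents dark, block orange in first top image
dark=lambda r,g,b:(r+g+b<330)&(r>b)
br=lambda r,g,b:(r-b>55)&(r<190)&(g<115)
Q=lambda x,y:(145+x/3.6,165+y/3.6)
for nm,bx,z,pr in(('rolls',(195,70,280,165),.030,dark),('logs',(262,40,335,112),.028,dark),('blk mid',(275,172,305,208),.040,br),('blk R',(335,130,365,165),.040,br)):
    a=Q(*bx[:2]);b=Q(*bx[2:]); print(nm,cen(t0,pr,(int(a[0]),int(a[1]),int(b[0]),int(b[1])),z))
# rail: white pixels along line
f=t0['frame'].astype(int)
a=Q(165,95);b=Q(385,265); m=np.zeros(f.shape[:2],bool); m[int(a[1]):int(b[1]),int(a[0]):int(b[0])]=1
m&=(f.min(-1)>205); v,u=np.nonzero(m)
L=np.array([bc(ray(t0,x,y,.111)) for x,y in zip(u,v)]); print('rail n',len(L),L[:,0].min(),np.median(L[:,0]),L[:,0].max(),np.sort(L[:,1])[[0,1,2,-3,-2,-1]])
E
```

```text
carried origin by robot [-81.2  -3.2] z 0.14127605051840275
cups top clicks [-84.7  -4.5]
cups top seg (155, array([-82.8,  -4.3]))
cups side clicks [-80.7  -4.3]
rolls (64, array([ 85.9, -85.6]))
logs (0, None)
blk mid (29, array([-31.7, -90.7]))
blk R (33, array([ -32.3, -181.8]))
rail n 80 -27.5 -24.35 -21.0 [-218.8 -216.3 -212.8   36.    39.5   42.9]
```

```bash
python3 - <<'E'
from w import *
import pickle
t0=pickle.load(open('top.pkl','rb')); s0=pickle.load(open('side.pkl','rb'))
n=np.array([-d[1],d[0]])
def proj(c,b,l,z):
    P=np.array([[*(bay+d*b/1000+n*l/1000),z/1000]]); return cv2.projectPoints(P,np.array(c['rvec'],float),np.array(c['tvec'],float),c['K'],np.array(c['distortion']))[0].ravel()
def draw(c,box,k):
    im=cv2.resize(c['frame'][box[1]:box[3],box[0]:box[2],::-1],None,fx=k,fy=k,interpolation=cv2.INTER_CUBIC); o=im.copy()
    q=lambda b,l,z:tuple(int(round(v)) for v in ((proj(c,b,l,z)-box[:2]+.5)*k-.5))
    for l in(42,-45,-135,-222):
        cv2.line(o,q(0,l,13),q(122,l,13),(0,0,255),1); cv2.line(o,q(0,l,105),q(122,l,105),(0,255,0),1)
    for b,z,col in((0,13,(0,0,255)),(122,13,(0,0,255)),(122,105,(0,255,0)),(-30,111,(255,0,0)),(-40,10,(255,0,255))): cv2.line(o,q(b,42,z),q(b,-222,z),col,1)
    return np.vstack([im,o])
A=draw(t0,(170,170,245,242),4);B=draw(s0,(225,135,300,207),4)
A=draw(t0,(172,172,250,240),4.4);B=draw(s0,(228,138,318,206),4.4)
cv2.imwrite('pics/ov.png',np.hstack([A,B]));print(A.shape,B.shape)
E
```

```text
(598, 343, 3) (598, 396, 3)
```

View pics/ov.png

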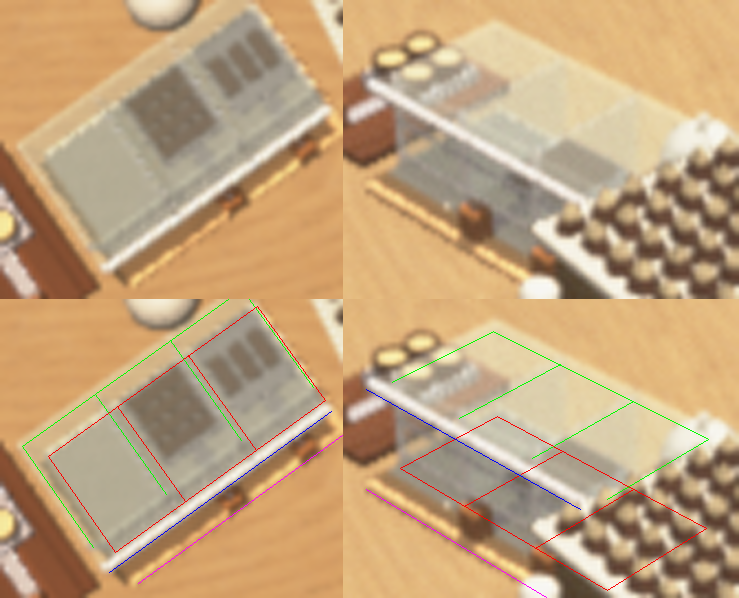

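```bash
python3 - <<'E'
from w import *
n=np.array([-d[1],d[0],0])*.0005
p,R0=cur(); W=[tb(-.076,.075)+n,tb(-.062,.04)+n,tb(-.048,.0175)+n,tb(0.02,.0165)+n,tb(.083,.0155)+n]
go(Tb,p,R0,W)
for w in W: print(ik(w,Tb))
E
```

```text
turn [ 0.    0.06 -0.02]
  to [0.3286 0.3617 0.0971] shift [-1.23 -0.14  2.36]
  to [0.3397 0.3702 0.0621] shift [-0.27 -0.    1.48]
  to [0.3509 0.3787 0.0396] shift [-0.   -0.    1.06]
  to [0.4049 0.4201 0.0386] shift [2.29 0.   1.48]
  to [0.4549 0.4583 0.0376] shift [ 2.12 -0.    1.37]
([0.78, -0.65, 2.48, -0.1, 0.75, 1.75], 0.0)
([0.77, -0.51, 2.47, -0.11, 0.63, 1.76], 0.0)
([0.77, -0.39, 2.44, -0.12, 0.54, 1.77], 0.0)
([0.75, -0.16, 2.26, -0.11, 0.49, 1.74], 0.0)
([0.73, 0.02, 2.09, -0.09, 0.47, 1.72], 0.0)
```

Request:
move_arm --pt "0 0.06 -0.02 -0.1 -0.03 0.2 0" --pt "0 0 0 -0.2 -0.03 0.4 0" --pt "0 0 0 -0.31 -0.03 0.59 0" --pt "0 0 0 -0.31 -0.03 0.59 0" --pt "0 0 0 -0.31 -0.02 0.58 0" --pt "0 0 0 -0.09 0 0.45 0" --pt "0 0 0 -0.09 0 0.45 0" --pt "0 0 0 -0.06 0 0.35 0" --pt "0 0 0 -0.03 0 0.23 0" --pt "0 0 0 0 0 0 0"

```text
t: 19.35
tool_pos: [0.3403, 0.3712, 0.0639]
orientation: [-2.708, -0.918, -0.78]
force: [0.1, 0.3, -1.9]
opening: 0.0236
gripper_force: 55.0
```

```bash
python3 - <<'E'
from w import *
n=np.array([-d[1],d[0],0])*.0005
p,R0=cur(); W=[tb(-.048,.0175)+n,tb(0.02,.0165)+n,tb(.083,.0155)+n]; print(p,s['t'],s['force'],np.degrees(np.arctan2(R0[1,2],R0[0,2])),np.degrees(np.arccos(-R0[2,2])))
go(Tb,p,R0,W)
c=cam('side'); t=cam('top')
a=cv2.resize(t['frame'][180:260,160:245,::-1],(400,376),interpolation=cv2.INTER_CUBIC)
b=cv2.resize(c['frame'][130:210,215:300,::-1],(400,376),interpolation=cv2.INTER_CUBIC)
cv2.imwrite('pics/in0.png',np.hstack([a,b]))
E
```

```text
[0.34030445 0.3712356  0.06390781] 19.35 [ 0.06932458  0.33684219 -1.91680414] 37.422767375793185 32.14865643619322
turn [-0.   -0.02  0.01]
  to [0.3509 0.3787 0.0396] shift [-0.08  0.02  1.1 ]
  to [0.4049 0.4201 0.0386] shift [2.29 0.   1.48]
  to [0.4549 0.4583 0.0376] shift [ 2.12 -0.    1.37]
```

View pics/in0.png

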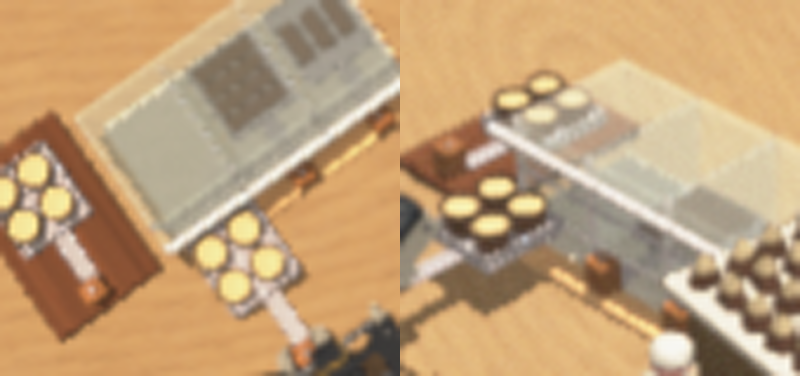

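In the crop the tray's axis (block (300,352) to cups' mean (240,258)) runs through (223,232). That is where the empty bay's block should end up, extrapolated from its neighbours at (304,176) and (385,120), so the tray is aligned. Inserting now.

Request:
move_arm --pt "0 0 0 -0.03 0 0.37 0" --pt "0 0 0 -0.03 0 0.37 0" --pt "0 0 0 -0.02 0.02 0.36 0" --pt "0 0 0 0.2 0 0.13 0" --pt "0 0 0 0.26 0 0.17 0" --pt "0 0 0 0.26 0 0.17 0" --pt "0 0 0 0.26 0 0.17 0" --pt "0 0 0 0.26 0 0.17 0" --pt "0 0 0 0.26 0 0.17 0" --pt "0 0 0 0.26 0 0.17 0"

```text
t: 20.45
tool_pos: [0.3937, 0.4116, 0.04]
orientation: [-2.706, -0.918, -0.783]
force: [-0.1, -0.3, -1.8]
opening: 0.0236
gripper_force: 55.0
```

```bash
python3 - <<'E'
from w import *
n=np.array([-d[1],d[0],0]); p,R0=cur(); f=s['force']; b=p-tb(0,0); print('bay mm',[round(1000*float(v),1) for v in(b[:2]@d,b@n,b[2])],'F in,lat,up',(f[:2]@d).round(1),(f@n).round(1),f[2].round(1),'T',s['wrist_torque'].round(2),s['opening'],s['t'])
go(Tb,p,R0,[tb(.083,.0155)+n*.0005])
E
```

```text
bay mm [5.9, 0.6, 17.9] F in,lat,up -0.3 -0.1 -1.8 T [-0.54  0.74 -0.  ] 0.023641061054590927 20.45
turn [-0.   -0.04  0.01]
  to [0.4549 0.4583 0.0376] shift [2.56 0.   1.72]
```

Request:
move_arm --pt "0 0 0 0.26 0 0.17 0" --pt "0 0 0 0.26 0 0.17 0" --pt "0 0 0 0.26 0 0.17 0" --pt "0 0 0 0.26 0 0.17 0" --pt "0 0 0 0.26 0 0.17 0" --pt "0 0 0 0.26 0 0.17 0" --pt "0 0 0 0.26 0 0.17 0" --pt "0 0 0 0.2 0 0.13 0" --pt "0 0 0 0.1 0 0.06 0" --pt "0 0 0 0 0 0 0"

```text
t: 21.45
tool_pos: [0.4436, 0.4498, 0.0391]
orientation: [-2.706, -0.917, -0.783]
force: [0.1, 0.1, -2.5]
opening: 0.0233
gripper_force: 55.0
```

```bash
cat > st.py <<'E'
from w import *
n=np.array([-d[1],d[0],0]); p,R0=cur(); f=s['force']; b=p-tb(0,0); print('bay mm',[round(1000*float(v),1) for v in(b[:2]@d,b@n,b[2])],'F in,lat,up',(f[:2]@d).round(1),(f@n).round(1),f[2].round(1),'T',s['wrist_torque'].round(2),s['opening'],s['t'])
go(Tb,p,R0,[tb(.083,.0145)+n*.0005])
E
python3 st.py
```

```text
bay mm [68.8, 0.6, 17.0] F in,lat,up 0.1 0.0 -2.5 T [-0.4   0.53  0.01] 0.023290490883104933 21.45
turn [-0.   -0.04  0.01]
  to [0.4549 0.4583 0.0366] shift [0.43 0.   0.39]
```

Request:
move_arm --pt "0 0 0 0.06 0 0.06 0" --pt "0 0 0 0.06 0 0.06 0" --pt "0 0 0 0.06 0 0.06 0" --pt "0 0 0 0.06 0 0.06 0" --pt "0 0 0 0.06 0 0.06 0" --pt "0 0 0 0.07 0 0.04 0" --pt "0 0 0 0 0 0 0" --pt "0 0 0 0 0 0 0" --pt "0 0 0 0 0 0 0" --pt "0 0 0 0 0 0 0"

```text
t: 22.45
tool_pos: [0.4529, 0.4569, 0.0366]
orientation: [-2.707, -0.918, -0.782]
force: [0.6, 0.2, -2.0]
opening: 0.0233
gripper_force: 55.0
```

```bash
python3 st.py
```

```text
bay mm [80.5, 0.6, 14.5] F in,lat,up 0.6 -0.2 -2.0 T [-0.33  0.53  0.05] 0.02327197638586295 22.45
turn [-0.   -0.04  0.01]
  to [0.4549 0.4583 0.0366] shift [0.08 0.01 0.05]
```

Request:
move_arm --pt "0 0 0 0.04 0 0.03 0" --pt "0 0 0 0 0 0 0" --pt "0 0 0 0.04 0 0.03 0" --pt "0 0 0 0 0 0 0" --pt "0 0 0 0.04 0 0.03 0" --pt "0 0 0 0 0 0 0" --pt "0 0 0 0 0 0 0" --pt "0 0 0 0 0 0 0" --pt "0 0 0 0 0 0 0" --pt "0 0 0 0 0 0 0"

```text
t: 23.45
tool_pos: [0.455, 0.4586, 0.0353]
orientation: [-2.708, -0.918, -0.779]
force: [-4.1, -3.0, -1.3]
opening: 0.0238
gripper_force: 55.0
```

```bash
python3 st.py
```

```text
bay mm [83.2, 0.7, 13.2] F in,lat,up -5.1 0.1 -1.3 T [-0.69  1.2   0.1 ] 0.023822195775249737 23.45
turn [-0.   -0.02  0.01]
  to [0.4549 0.4583 0.0366] shift [ 0.02  0.01 -0.05]
```

Request:
move_arm --pt "0 0 0 0.03 0 0.02 0" --pt "0 0 0 -0.02 0 0.03 0" --pt "0 0 0 0 0 0 0" --pt "0 0 0 -0.02 0 0.03 0" --pt "0 0 0 0 0 0 0" --pt "0 0 0 0 0 0 0" --pt "0 0 0 0 0 0 0" --pt "0 0 0 0 0 0 0" --pt "0 0 0 0 0 0 0" --pt "0 0 0 0 0 0 0"

```text
t: 24.45
tool_pos: [0.4549, 0.4586, 0.0339]
orientation: [-2.709, -0.919, -0.777]
force: [-25.7, -20.5, 24.4]
opening: 0.0233
gripper_force: 55.0
```

```bash
python3 st.py
```

```text
bay mm [83.1, 0.8, 11.8] F in,lat,up -32.8 -0.7 24.4 T [-1.66  2.06 -0.1 ] 0.02332637438196861 24.45
turn [-0.   -0.    0.01]
  to [0.4549 0.4583 0.0366] shift [ 0.05  0.01 -0.09]
```

Request:
move_arm --pt "0 0 0 0.02 0 -0.03 0" --pt "0 0 0 -0.01 0 -0.01 0" --pt "0 0 0 0 0 0 0" --pt "0 0 0 0 0 0 28" --pt "0 0 0 0 0 0 34" --pt "0 0 0 0 0 0 40" --pt "0 0 0 0 0 0 46" --pt "0 0 0 0 0 0 46" --pt "0 0 0 0 0 0 46" --pt "0 0 0 0 0 0 46"

```text
t: 25.45
tool_pos: [0.4564, 0.4596, 0.0356]
orientation: [-2.707, -0.918, -0.782]
force: [0.0, -0.2, 0.3]
opening: 0.0457
gripper_force: 0.0
```

```bash
python3 st.py
```

```text
bay mm [84.9, 0.6, 13.5] F in,lat,up -0.1 -0.2 0.3 T [-0.21  0.31 -0.05] 0.04572977368722595 25.45
turn [-0.   -0.04  0.01]
  to [0.4549 0.4583 0.0366] shift [-0.04  0.01 -0.08]
```

Released cleanly. Next I'll withdraw along the tool axis.

Request:
move_arm --pt "0 0 0 0 0 -0.2 46" --pt "0 0 0 0 0 -0.5 46" --pt "0 0 0 0 0 -0.7 46" --pt "0 0 0 0 0 -0.7 46" --pt "0 0 0 0 0 -0.7 46" --pt "0 0 0 0.2 0 -0.8 46" --pt "0 0 0 0.2 0 -0.8 46" --pt "0 0 0 0.2 0 -0.8 46" --pt "0 0 0 0 0 -0.5 46" --pt "0 0 0 0 0 0 46"

```text
t: 26.45
tool_pos: [0.4066, 0.4217, 0.1669]
orientation: [-2.704, -0.917, -0.787]
force: [0.4, 0.2, -0.0]
opening: 0.0455
gripper_force: 0.0
```

```bash
python3 st.py; python3 - <<'E'
from h import *
c=cam('side'); t=cam('top')
a=cv2.resize(t['frame'][175:255,145:230,::-1],(400,376),interpolation=cv2.INTER_CUBIC)
b=cv2.resize(c['frame'][130:210,215:300,::-1],(400,376),interpolation=cv2.INTER_CUBIC)
cv2.imwrite('pics/end.png',np.hstack([a,b]))
E
```

```text
bay mm [22.3, 0.8, 144.8] F in,lat,up 0.5 -0.1 -0.0 T [-0.24  0.35 -0.02] 0.04545762684822076 26.45
turn [-0.01 -0.08  0.01]
  to [0.4549 0.4583 0.0366] shift [-0.7   0.01  5.71]
```

View pics/end.png

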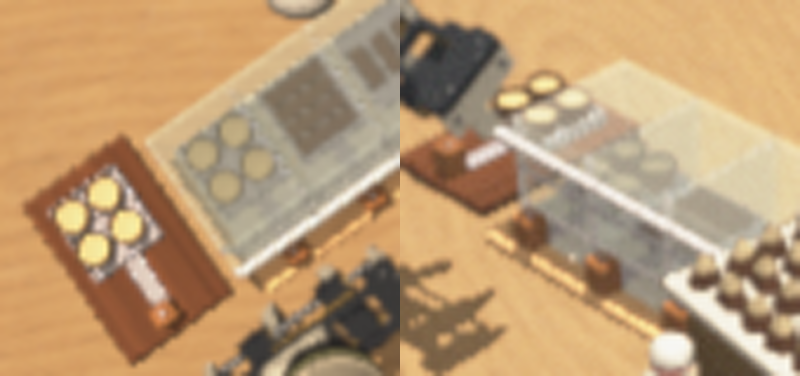

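The cups tray is home at the back of the left bay. Its four cups are at crop (202–258, 130–188), level with the neighbouring trays. Only the block at (530,228) is outside, in line with the other two blocks. The robot is clear.

```bash
python3 -c "from plant import close_job; print(close_job())"
```

```text
the job is handed in; nothing more can be done
None
```

The display lacked cups, so I pushed the fresh cups tray fully home in the empty left bay with all four cups aboard, and handed the job in at about 26.5 s; no other item was touched, but the clear flap closing wasn't visible in the last picture.

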